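Refit the bayonet filler cap of a bench hydraulic unit

TASK

Pick up the black filler cap standing on the bench and fit it on the steel neck of the green hydraulic unit: lugs into the two slots, push it down against the spring, and twist it clockwise (seen from above) a quarter turn to the stop. Then keep hold of the knob and keep it pressed right down, flange on the neck's rim, for a colleague to put the locking pin in: your program finishes while you are still gripping and pressing it. Leave the oil bottle, the square and the file where they are.

Things in the scene. Friction and masses are not known exactly. Their poses are not given: they have to be found in the camera images.
- cap: Filler cap, 58 mm tall, about 140 g, starts upright on the bench. Origin: centre of its plug's underside, z up; x along its lugs. Steel plug (diameter 34, height 0 to 22 mm, foot chamfered), black flange (diameter 58, height 22 to 28 mm), round ribbed black knob to grip at any yaw (diameter 42, height 28 to 58 mm). Half-turn symmetric: fits either way round.
- cap_lug (a point): Outer end of the plug's +x lug. Two opposite steel lugs on the plug's +x and -x, each reaching 24 mm from the axis, 8 mm wide, 2 to 8 mm above the cap's underside (this point: 5 mm). A white stripe across the knob's top and white marks on the flange run along the cap's x, straight above the lugs.
- cap_seat (a point): Point on the cap's axis at the underside of the flange, 22 mm above the cap's origin.
- unit: Fixed green hydraulic unit. Origin: on the bench straight under the neck's axis, z up. In its frame the tank spans x -45 to 155, y -65 to 65 mm, top 70 mm above the bench; a grey motor lies across it at x 75 to 135 mm, top at 126 mm. The steel neck, outer diameter 68 mm, rises from the tank to its rim 108 mm above the bench.
- neck_mouth (a point): Centre of the neck's rim (top plane), 108 mm above the unit's origin, axes as the unit's. The rim is 8 mm thick, bore 38 mm, with two slots 14 mm wide, reaching 27 mm from the axis, for the lugs, on the unit's +x and -x (white marks on the tank beside them). Fully home, cap_seat meets this point.
- lock_mark (a point): The red mark on the tank's top on the unit's +y side, 48 mm from the neck's axis (another on -y). Once the flange is less than 6 mm above the rim the lugs can turn under it, clockwise seen from above only, to a stop about 87 degrees from the slots: the cap's stripe then points to the red marks (cap x along the unit's y).
- spring_plate (a joint): Travel of the brass spring plate inside the neck, m, positive down; 0 at rest, 10 mm below the rim; 0.012 when the cap is home. It pushes the plug up with 5 N at first touch, 0.8 N more per mm, about 15 N at home. A cap let go when locked is lifted 6 mm until its lugs catch under the rim.
- oil_bottle: Yellow oil bottle with a black cap, diameter 60, 150 mm tall, standing; origin at the centre of its base. Leave alone.
- square: Small steel engineer's square lying flat, stock 70 mm long and 12 mm high, blade 90 mm along its x; origin under the stock's middle. Leave alone.
- file: Flat file with blue handle lying along its x, about 290 mm long, 24 mm high; origin underneath near its middle. Leave alone.
Things that resemble listed ones, but are neither listed nor needed, are in the scene too. What is meant by the cap is not orange or pink, and is the smaller of those in its own colour.

How it is judged:
On the way, in this order (a step that is already met when the one before it is completed fails the run):
1. the cap has been lifted off the bench in the grip (height (world z) of cap above 0.03 m and contact force between the fingers and cap above 0.5 N), for 0.1 s.
2. the cap's plug is in the neck with its lugs in the slots (z of cap_seat in the frame of neck_mouth below 0.015 m and horizontal distance between cap_seat and neck_mouth below 0.004 m and angle between the x axis of cap and the x axis of unit, either way round below 0.4 rad), for 0.05 s.
At the end, for the whole second after the job is handed in: The cap is upright and centred in the neck (within 4 mm), turned to within 0.25 rad of the unit's y axis (the red marks), its flange pressed down to within 2.5 mm of the rim against the spring, at rest, with the fingers still on it (over 1 N) (z of cap_seat in the frame of neck_mouth between -0.004 and 0.0025 m and horizontal distance between cap_seat and neck_mouth below 0.004 m and angle between cap's own z axis and vertical below 0.12 rad and angle between the x axis of cap and the y axis of unit, either way round below 0.25 rad and contact force between the fingers and cap above 1 N and linear speed of cap below 0.03 m/s); the arm keeps its last pose, push and grip.
It fails at once if the oil bottle is shifted by more than 30 mm (distance of oil_bottle from where it was at the start of the episode above 0.03 m).
It fails at once if the square is shifted by more than 30 mm (distance of square from where it was at the start of the episode above 0.03 m).
It fails at once if the file is shifted by more than 30 mm (distance of file from where it was at the start of the episode above 0.03 m).
It also fails if it takes over 43 s, if anything falls off the work surface, if the arm or the gripper's body presses on something with over 40 N, if the wrist force passes 120 N, or if a joint passes its speed limit or range.

ROBOT

A 6-joint arm with a two-finger parallel gripper is mounted at the origin on the work surface. World frame = base frame: x ahead of the robot, y to its left, z up, the work surface at z = 0. Lengths are in m, angles in rad, forces in N, time in s.
With the tool pointing down it reaches from about 0.3 to 0.775 m from the base axis. Payload 14.6 kg.
Tool frame: the origin (TCP) lies at the very end of the fingers, on their centre line; the grasp point (between the pads) lies 19 mm behind it; y points along the fingers, z is the direction in which the jaws open and shut, and the axes are right-handed (so a half turn about y gives the same grasp; the last joint's range is limited). The gripper opens to 94 mm and grips with 3 to 60 N. Pads are 16 mm wide; open, the fingers measure 119 mm over their backs; the gripper's body (75 mm by 177 mm) begins 78 mm behind the grasp point.
Start: joints at [-1.22, 0.3, 1.521, -0, 1.321, -0.067], TCP at [0.223, -0.503, 0.183] pointing down, gripper open.
Joint ranges: [-3.03, 3.03], [-0.79, 2.21], [0.23, 2.52], [-1.04, 4.18], [0, 3.07], [-2.55, 2.55]. Speed limits (rad/s): [2.22, 2.22, 2.57, 3.14, 3.14, 3.14].

INTERFACE

Orientations are given as [roll, pitch, yaw] about the fixed x, y, z axes, in that order (R = Rz(yaw) Ry(pitch) Rx(roll)).
In Python, from station import get_obs, camera, job gives the robot as it stands.
- The arm moves only by the tool step_arm, never from a script. Its argument "targets" is a list of rows, each a list of 6 numbers: the shift along the tool's x, y, z in mm, then the turn, a rotation vector about the tool's x, y, z in degrees. In form: [[dx, dy, dz, rx, ry, rz], ...]. A call has 1 to 12 rows; each row shifts and turns the commanded pose from where the row before left it, along the tool's axes as they then stand; what a row does not reach is not made up. A row lasts 1/8 s, in which the tool goes at most 62.5 mm and 10.7 degrees, less where a joint would pass 70% of its speed; a pose out of reach is approached as far as the arm can. A call is refused whole if a number of a shift passes 62.5 or a number of a turn 10.7, either way. A call with a gripper value outside its range is refused whole. "gripper" is the opening, from -1 (shut) to 1 (fully open), set as the call begins (left out, the last holds). The fingers move at their own pace and stop on an object; "squeeze" is the grip in N (left out, the last holds). Time passes only in rows, so rows that do not move let the fingers close. It gives the time, the measured TCP pose, the force and the opening at its end, in the units of the state.
- get_obs(): the state, without advancing time (a new reading comes with each control period).
- camera(name): name is "scene" or "top"; returns a dict with "pixels" (480x640x3 uint8, red, green, blue), "intrinsics" (3x3 intrinsics, pixels), "k1" (the pictures are not rectified: a ray, as slopes to the right and down, at radius r is drawn at 1 + k1 r^2 times it, then the intrinsics apply), "R" (3x3) and "t" (3): a world point X has camera coordinates R X + t. Camera axes: x right, y down, z forward; pixel columns grow to the right and rows downward; lengths in m; the calibration is good to about 2 mm. A picture is of the moment at which its call begins. There is no depth.
- job.hand_in(): hands the job in, once; it reports no verdict.
The state is a dict: "time_s": time; "qpos": joint angles; "joint_vel": joint speeds; "tau": joint torques, N m; "ee_pos": TCP position; "eef_rot": TCP orientation; "force": force on the tool from outside, world axes, zero at the start; "moment": the same for the moment, N m; "grip_width": finger opening in m.
Only numpy, scipy, OpenCV 4.12 (cv2) and the standard library are available. Lean on these libraries where they do the work, as an engineer would, in place of code of your own. Each camera call takes 0.05 s, during which the arm holds its last target.

## Working session

There is one attempt and no reset: what is moved stays moved. The work goes in short steps, Python scripts to look and compute and a tool call to move; the robot and the scene stay as the last step left them, time stands still between calls to the robot, and variables do not carry over. Pictures are saved under pics/ and viewed, and the job is handed in when it is done.

Besides the shell and the picture viewer there is one more tool, called in YAML: its name, and indented under it one key for each argument. step_arm: Moves the arm, as the interface text tells. Its arguments: {"type":"object","properties":{"targets":{"type":"array","items":{"type":"array","items":{"type":"number"}}},"gripper":{"type":"number"},"squeeze":{"type":"number"}},"required":["targets"]}

```bash
mkdir -p pics; ls; python3 - <<'E'
from station import get_obs,camera
import cv2,numpy as np
o=get_obs();print(o)
for n in("scene","top"):
    c=camera(n);cv2.imwrite(f"pics/{n}0.png",c["pixels"][:,:,::-1]);print(n,c["intrinsics"],c["k1"],c["R"],c["t"])
    np.savez(f"{n}0.npz",**c)
E
```

```text
pics
{'time_s': 0.0, 'qpos': array([-1.21960410e+00,  3.00414391e-01,  1.52158942e+00,  9.57171314e-06,
        1.32070599e+00, -6.65895977e-02]), 'joint_vel': array([ 1.11427372e-03, -8.87749454e-04, -2.16829132e-03, -1.61954465e-06,
       -1.47242192e-04, -1.05032762e-06]), 'tau': array([-5.08915873e-04, -5.31813526e+01, -3.52738559e+01,  7.08053727e-02,
        2.44317355e-02, -1.04346250e-04]), 'ee_pos': array([ 0.22305789, -0.50241755,  0.18211393]), 'eef_rot': array([-1.57191038e+00,  8.35863737e-05, -2.72381325e+00]), 'force': array([ 0.11992025, -0.01515407, -0.81874351]), 'moment': array([ 0.00321239, -0.03099926, -0.04157632]), 'grip_width': 0.09385385506836097}
scene [[532.83986491   0.         324.26686458]
 [  0.         532.83986491 243.96720254]
 [  0.           0.           1.        ]] -0.11067424150005736 [[-0.87718794  0.47993089  0.01441037]
 [ 0.30557606  0.58115971 -0.75423913]
 [-0.37035738 -0.657206   -0.65644168]] [ 0.44909366 -0.12339279  1.40111318]
top [[455.20938273   0.         312.89781487]
 [  0.         455.20938273 247.01241498]
 [  0.           0.           1.        ]] -0.10353339802092092 [[ 0.01165744 -0.999749   -0.01913228]
 [-0.99263754 -0.00926337 -0.12076797]
 [ 0.12056043  0.02039926 -0.99249637]] [0.03172758 0.52974919 0.99122771]
```

View pics/scene0.png

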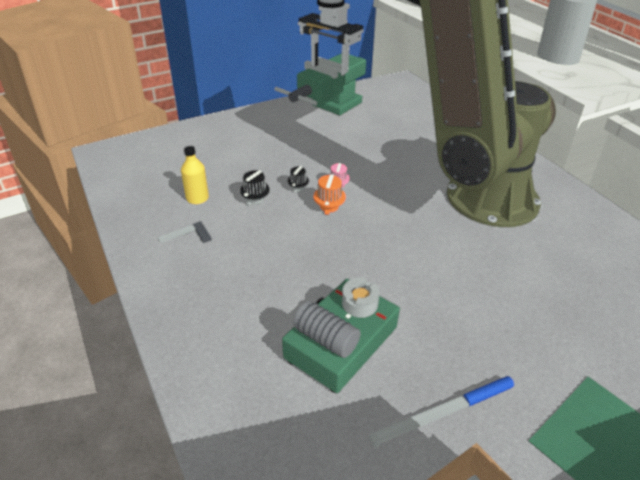

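View pics/top0.png

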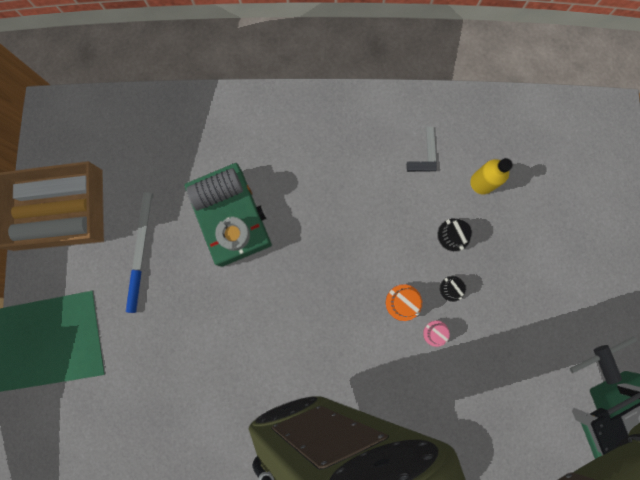

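Candidates in the top view: black at (455,235) and (453,288), orange at (404,302), pink at (437,334). Orange and pink are excluded, and of the two black ones (453,288) is smaller. I'll confirm this with crops.

```bash
cat > h.py <<'E'
import numpy as np,cv2
from station import get_obs,camera
def load(f): return dict(np.load(f))
def proj(c,X):
    p=c["R"]@np.asarray(X,float)+c["t"]; s=p[:2]/p[2]; s=s*(1+float(c["k1"])*(s@s))
    return c["intrinsics"][:2,:2]@s+c["intrinsics"][:2,2]
def ray(c,uv):
    K=c["intrinsics"]; s=cv2.undistortPoints(np.array([[uv]],float),K,np.array([float(c["k1"]),0,0,0,0]))[0,0]
    d=c["R"].T@np.array([s[0],s[1],1]); return -c["R"].T@c["t"],d
def at_z(c,uv,z):
    o,d=ray(c,uv); return o+d*(z-o[2])/d[2]
def tri(cs,uvs):
    A=np.zeros((3,3));b=np.zeros(3)
    for c,uv in zip(cs,uvs):
        o,d=ray(c,uv); d=d/np.linalg.norm(d);P=np.eye(3)-np.outer(d,d);A+=P;b+=P@o
    X=np.linalg.solve(A,b); return X,[np.round(proj(c,X)-uv,1) for c,uv in zip(cs,uvs)]
def crop(c,x0,y0,w,h,s,fn,pts=()):
    im=cv2.resize(c["pixels"][y0:y0+h,x0:x0+w,::-1],None,fx=s,fy=s,interpolation=cv2.INTER_CUBIC)
    for p in pts: cv2.circle(im,(int((p[0]-x0+.5)*s),int((p[1]-y0+.5)*s)),2,(255,0,255),-1)
    cv2.imwrite(fn,im)
E
python3 - <<'E'
from h import *
t=load("top0.npz");s=load("scene0.npz")
crop(t,420,210,75,100,6,"pics/c1.png")
crop(s,230,155,90,60,8,"pics/c2.png")
crop(t,175,155,110,120,5,"pics/c3.png")
crop(s,275,265,130,125,5,"pics/c4.png")
E
```

```text
(no output)
```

View pics/c1.png

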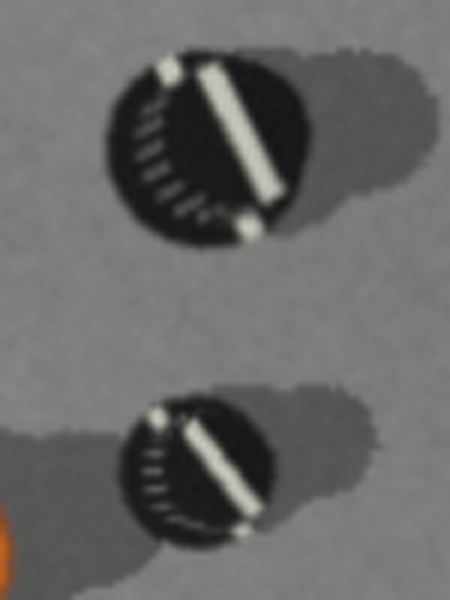

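View pics/c2.png

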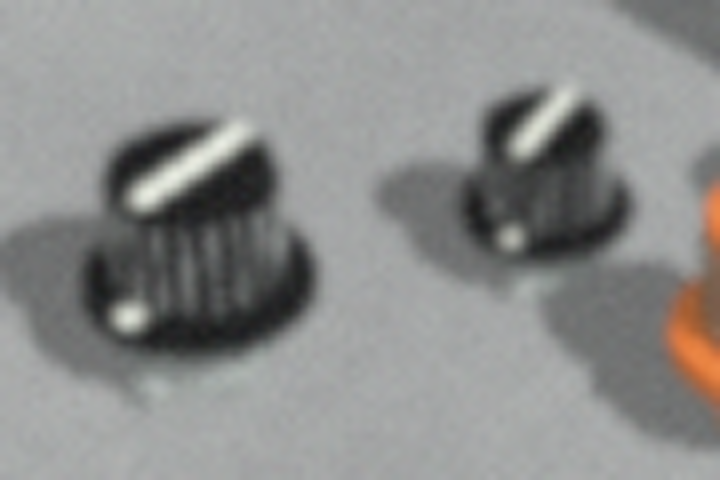

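View pics/c3.png

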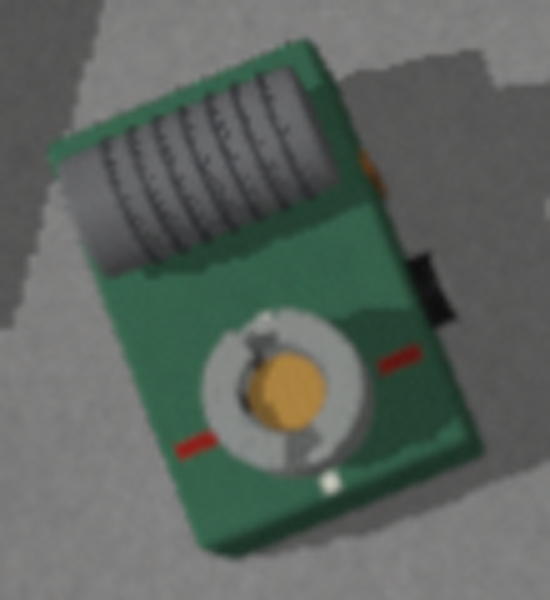

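View pics/c4.png

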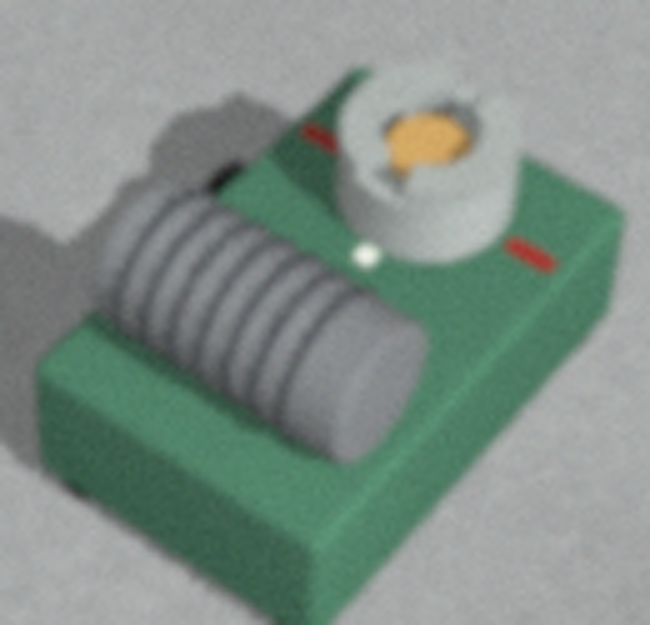

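The smaller black cap at top (453,288) is the target. I'll fit poses to marked points in both views.

```bash
cat > fit.py <<'E'
from h import *
from scipy.optimize import least_squares
t=load("top0.npz");s=load("scene0.npz")
def px(U,V,sc,x0,y0): return np.array([(U+.5)/sc-.5+x0,(V+.5)/sc-.5+y0])
T=lambda U,V:px(U,V,5,175,155); S=lambda U,V:px(U,V,5,275,265)
mm=1e-3
U=[(t,T(400,360),(0,-48,70)),(t,T(197,445),(0,48,70)),(t,T(482,450),(-45,-65,70)),(t,T(305,40),(155,-65,70)),(t,T(50,150),(155,65,70)),
(t,T(286,390),(0,0,108)),
(s,S(532,254),(0,48,70)),(s,S(623,213),(-45,65,70)),(s,S(315,540),(155,65,70)),(s,S(40,362),(155,-65,70)),(s,S(430,130),(0,0,108))]
def W(q,p): 
    c,sn=np.cos(q[2]),np.sin(q[2]);return np.array([q[0]+c*p[0]*mm-sn*p[1]*mm,q[1]+sn*p[0]*mm+c*p[1]*mm,p[2]*mm])
def fit(L,q0):
    f=lambda q:np.concatenate([proj(c,W(q,p))-uv for c,uv,p in L])
    r=least_squares(f,q0,loss="soft_l1");print(r.x,np.degrees(r.x[2]));print(np.round(f(r.x).reshape(-1,2),1).tolist());return r.x
g=at_z(t,T(286,390),.108)
qu=fit(U,[g[0],g[1],.35])
C=lambda U,V:px(U,V,6,420,210); D=lambda U,V:px(U,V,8,230,155)
# cap: flange marks ~ r 25 at z28, stripe ends
L=[(t,C(197,472),(0,0,25)),(t,C(158,418),(25,0,28)),(t,C(243,530),(-25,0,28)),(t,C(223,468),(0,0,58)),
(s,D(512,237),(25,0,28)),(s,D(545,124),(0,0,58)),(s,D(549,205),(0,0,25))]
g=at_z(t,C(197,472),.025);qc=fit(L,[g[0],g[1],.7])
a,b=at_z(t,C(190,425),.058),at_z(t,C(257,513),.058);print("stripe len",np.linalg.norm(a-b),"yaw",np.degrees(np.arctan2(*(a-b)[1::-1])))
a,b=at_z(s,D(518,153),.058),at_z(s,D(572,94),.058);print("stripe len",np.linalg.norm(a-b),"yaw",np.degrees(np.arctan2(*(a-b)[1::-1])))
print("flange w",np.linalg.norm(at_z(t,C(120,472),.025)-at_z(t,C(275,472),.025)))
def circ(q,r,z,n=24): return [W(q,(r*np.cos(a),r*np.sin(a),z)) for a in np.linspace(0,6.283,n)]
if __name__=="__main__":
  for c,n,a1,a2 in((t,"t",(175,155,110,120,5),(420,260,75,50,8)),(s,"s",(275,265,130,125,5),(270,155,60,45,10))):
    P=circ(qu,34,108)+circ(qu,19,108)+[W(qu,(x,y,70)) for x in(-45,155) for y in(-65,65)]+[W(qu,(0,48,70)),W(qu,(0,-48,70)),W(qu,(27,0,108)),W(qu,(-27,0,108))]
    crop(c,*a1,f"pics/f{n}u.png",[proj(c,p) for p in P])
    P=circ(qc,29,28)+circ(qc,21,58)+[W(qc,(21,0,58)),W(qc,(-21,0,58))]
    crop(c,*a2,f"pics/f{n}c.png",[proj(c,p) for p in P])
  ims=[cv2.imread(f"pics/f{k}.png") for k in("tu","su","tc","sc")]
  ims=[cv2.copyMakeBorder(cv2.resize(i,None,fx=m,fy=m),0,0,0,0,0) for i,m in zip(ims,[min(400/i.shape[1],300/i.shape[0]) for i in ims])]
  can=np.zeros((600,800,3),np.uint8)
  for k,i in enumerate(ims): can[(k//2)*300:(k//2)*300+i.shape[0],(k%2)*400:(k%2)*400+i.shape[1]]=i
  cv2.imwrite("pics/fit.png",can)
E
python3 fit.py
```

```text
[0.54911395 0.20804594 0.40624548] 23.27615119688614
[[0.3, 0.2], [0.4, 0.1], [-1.3, -1.9], [1.0, -1.6], [-1.5, -1.3], [-0.6, 0.0], [-0.0, -0.7], [2.2, -2.2], [0.9, 0.9], [-2.1, -1.2], [0.7, -1.6]]
[ 0.43961138 -0.27770558  0.64711647] 37.07704286466764
[[-0.0, 0.0], [0.0, 0.1], [-0.5, -0.7], [-0.1, 0.2], [0.1, -0.4], [0.1, -0.7], [-0.2, -0.3]]
stripe len 0.0398843471889801 yaw 37.1217763528426
stripe len 0.038724992068897665 yaw 36.62408961636317
flange w 0.05901310244422478
```

View pics/fit.png

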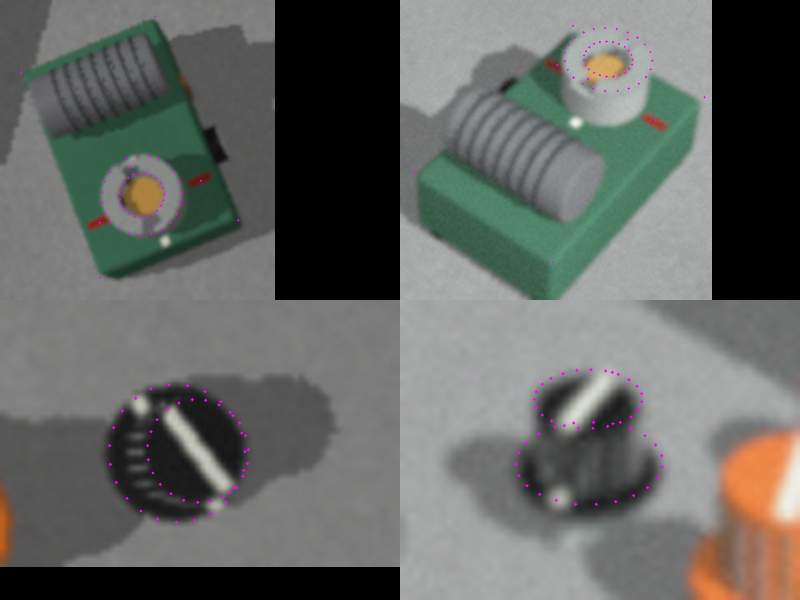

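The cap fit is good: yaw 37°, flange 59 mm, stripe 40 mm. The unit fit is weaker, so I'll refine the neck.

```bash
cat >> fit.py <<'E'
E
python3 - <<'E'
from h import *
t=load("top0.npz");s=load("scene0.npz")
a=cv2.resize(t["pixels"][205:265,205:275,::-1],None,fx=8,fy=8,interpolation=cv2.INTER_CUBIC)
b=cv2.resize(s["pixels"][270:330,330:400,::-1],None,fx=8,fy=8,interpolation=cv2.INTER_CUBIC)
cv2.imwrite("pics/n1.png",a);cv2.imwrite("pics/n2.png",b)
E
```

```text
(no output)
```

View pics/n1.png

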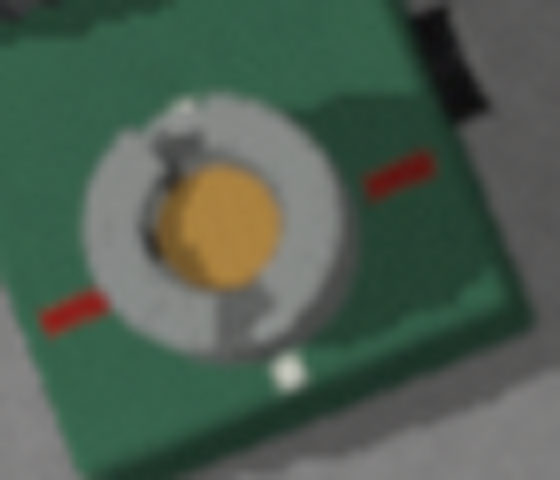

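View pics/n2.png

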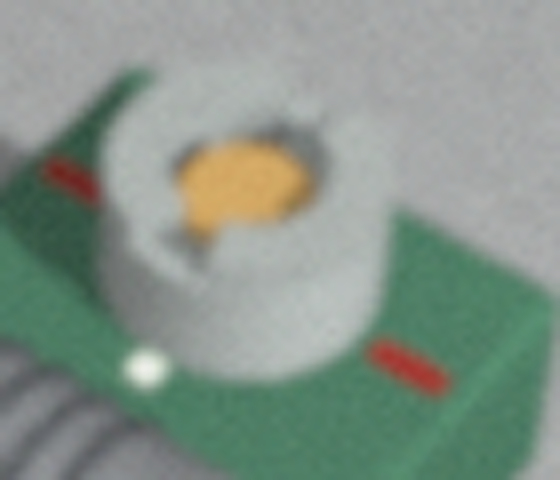

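```bash
cat > fit2.py <<'E'
from h import *
import fit
from fit import px,W
t,s=fit.t,fit.s
T=lambda U,V:px(U,V,8,205,205);S=lambda U,V:px(U,V,8,330,270)
print(tri([t,s],[T(213,222),S(249,181)]))
print("top only",at_z(t,T(213,222),.108),"scene only",at_z(s,S(249,181),.108))
a,b=at_z(t,T(400,176),.07),at_z(t,T(72,314),.07);d=b-a;print("red yaw top",np.degrees(np.arctan2(d[1],d[0]))-90,np.linalg.norm(d),(a+b)/2)
a,b=at_z(t,T(180,150),.108),at_z(t,T(243,310),.108);d=a-b;print("slot yaw",np.degrees(np.arctan2(d[1],d[0])),np.linalg.norm(d),(a+b)/2)
for nm,l in(("edge L",[(5,285),(85,470)]),("edge R",[(405,20),(525,320)]),("edge bot",[(100,470),(525,325)])):
    a,b=at_z(t,T(*l[0]),.07),at_z(t,T(*l[1]),.07);d=a-b;print(nm,np.degrees(np.arctan2(d[1],d[0])),a,b)
a,b=at_z(s,S(72,180),.07),at_z(s,S(410,368),.07);d=b-a;print("red yaw scene (1 occluded)",np.degrees(np.arctan2(d[1],d[0]))-90,np.linalg.norm(d))
a,b=at_z(s,S(195,245),.108),at_z(s,S(308,125),.108);d=a-b;print("slot yaw sc",np.degrees(np.arctan2(d[1],d[0])),np.linalg.norm(d),(a+b)/2)
a,b=at_z(t,T(288,372),.07),at_z(s,S(146,368),.07);d=b-a;print("white dots",np.degrees(np.arctan2(d[1],d[0])),np.linalg.norm(d),(a+b)/2)
E
python3 fit2.py | tail -11
```

```text
flange w 0.05901310244422478
(array([0.55073324, 0.20938154, 0.10156418]), [array([-0.,  0.]), array([-0., -0.])])
top only [0.54975905 0.20806286 0.108     ] scene only [0.55430415 0.21447183 0.108     ]
red yaw top 23.50953856179744 0.09736434038682096 [0.54926342 0.2092844  0.07      ]
slot yaw 23.24551800324077 0.0461607308424039 [0.54770105 0.2084284  0.108     ]
edge L 25.517474816317126 [0.53768966 0.27287367 0.07      ] [0.48711148 0.24873018 0.07      ]
edge R 22.975643732607207 [0.61216194 0.16451942 0.07      ] [0.52931723 0.12939548 0.07      ]
edge bot 109.49283704914406 [0.48715956 0.24459467 0.07      ] [0.52794873 0.12936384 0.07      ]
red yaw scene (1 occluded) 23.775783597015604 0.09806713840950991
slot yaw sc 25.24738989651933 0.04776967191525193 [0.55414226 0.21568766 0.108     ]
white dots 23.28727882156074 0.07784909479852256 [0.55023021 0.20919396 0.07      ]
```

```bash
python3 - <<'E'
from h import *
t=load("top0.npz");s=load("scene0.npz")
X=[.223,-.502,.183];print(proj(s,X),proj(t,X))
crop(s,250,0,150,125,5,"pics/v.png",[proj(s,X)])
for n,uv,z in(("bigblack",(455,235),.03),("orange",(404,302),.03),("pink",(437,334),.03),("bottle",(488,178),.08)): print(n,at_z(t,uv,z))
E
```

```text
[329.50458344  76.75458834] [589.98428724 398.34662113]
bigblack [ 0.56017506 -0.28513862  0.03      ]
orange [ 0.40830287 -0.16687703  0.03      ]
pink [ 0.33799432 -0.24009088  0.03      ]
bottle [ 0.68073084 -0.34863708  0.08      ]
```

View pics/v.png

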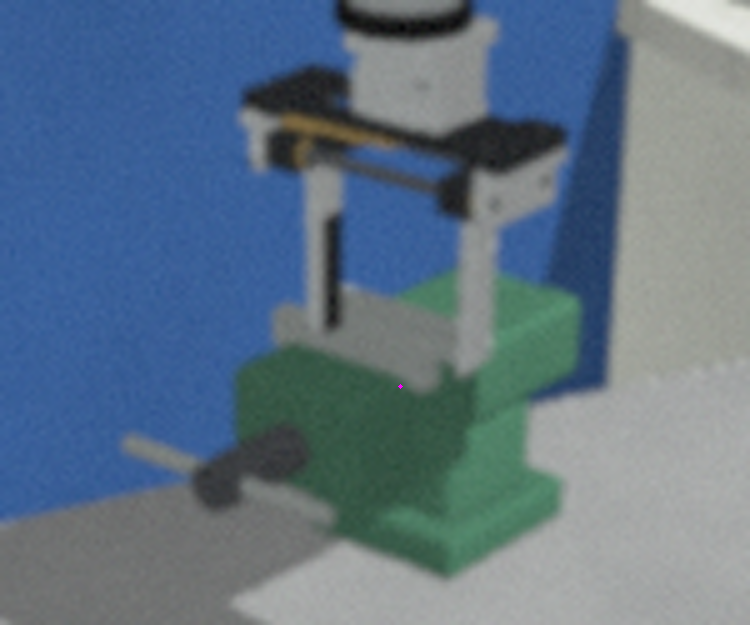

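```bash
cat >> h.py <<'E'
from scipy.spatial.transform import Rotation as Ro
def delta(x,y,z,yawdeg):
    o=get_obs();R=Ro.from_euler("xyz",o["eef_rot"]);yaw=np.degrees(o["eef_rot"][2])
    print("t",round(o["time_s"],2),"pos",np.round(o["ee_pos"]*1e3,1),"rpy",np.round(np.degrees(o["eef_rot"]),2),"F",np.round(o["force"],1),"M",np.round(o["moment"],2),"w",round(o["grip_width"]*1e3,1),"q6",round(np.degrees(o["qpos"][5]),1))
    print("tool shift mm (now)",np.round(R.inv().apply(np.array([x,y,z])-o["ee_pos"])*1e3,1),"ry deg",np.round(-((yawdeg-yaw+180)%360-180),2))
    Rn=Ro.from_euler("xyz",[-90,0,yawdeg],degrees=True);print("tool shift after turn",np.round(Rn.inv().apply(np.array([x,y,z])-o["ee_pos"])*1e3,1))
E
python3 -c "
from h import *
delta(.4396,-.2777,.15,-55.4)"
```

```text
t 0.1 pos [ 223.1 -502.4  182.1] rpy [ -90.06    0.   -156.06] F [-0.1 -0.5  0.4] M [ 0.03 -0.01 -0.01] w 94.0 q6 -3.8
tool shift mm (now) [-289.1   32.3 -117.5] ry deg -100.66
tool shift after turn [-62.   32.1 305.9]
```

step_arm:
  targets:
    - [0, -40, 0, 0, 0, 0]
    - [0, -20, 0, 0, 0, 0]
    - [0, 0, 0, 0, 0, 0]
  gripper: 0.6
  squeeze: 25

```text
time_s: 0.48
ee_pos: [0.2233, -0.5031, 0.2435]
eef_rot: [-1.569, -0.0, -2.724]
force: [0.0, 1.5, -0.5]
grip_width: 0.0753
```

step_arm:
  targets:
    - [-20, 0, -8, 0, 0, 0]
    - [-36, 0, -15, 0, 0, 0]
    - [-36, 0, -15, 0, 0, 0]
    - [-36, 0, -15, 0, 0, 0]
    - [-36, 0, -15, 0, 0, 0]
    - [-36, 0, -15, 0, 0, 0]
    - [-36, 0, -15, 0, 0, 0]
    - [-33, 0, -12, 0, 0, 0]
    - [-20, 0, -8, 0, 0, 0]
    - [0, 0, 0, 0, 0, 0]

```text
time_s: 1.72
ee_pos: [0.4399, -0.2757, 0.2415]
eef_rot: [-1.572, -0.001, -2.721]
force: [-0.2, 0.2, -0.9]
grip_width: 0.0754
```

step_arm:
  targets:
    - [0, 10, 0, 0, -6, 0]
    - [0, 10, 0, 0, -10, 0]
    - [0, 10, 0, 0, -10, 0]
    - [0, 10, 0, 0, -10, 0]
    - [0, 10, 0, 0, -10, 0]
    - [0, 10, 0, 0, -10, 0]
    - [0, 10, 0, 0, -10, 0]
    - [0, 10, 0, 0, -10, 0]
    - [0, 5, 0, 0, -10, 0]
    - [0, 0, 0, 0, -10, 0]
    - [0, 0, 0, 0, -4.6, 0]
    - [0, 0, 0, 0, 0, 0]

```text
time_s: 3.22
ee_pos: [0.4388, -0.2775, 0.1571]
eef_rot: [-1.571, 0.001, -0.969]
force: [0.1, -0.3, -0.7]
grip_width: 0.0751
```

```bash
python3 -c "
from h import *
delta(.4396,-.2777,.031,-55.4)
c=camera('top');np.savez('top1.npz',**c);crop(c,360,190,160,160,5,'pics/t1.png')
"
```

```text
t 3.23 pos [ 438.8 -277.5  157.1] rpy [-9.002e+01  5.000e-02 -5.552e+01] F [ 0.1 -0.3 -0.7] M [-0.01 -0.13  0.02] w 75.1 q6 -70.8
tool shift mm (now) [  0.7 126.1   0.6] ry deg -0.12
tool shift after turn [  0.6 126.1   0.5]
```

View pics/t1.png

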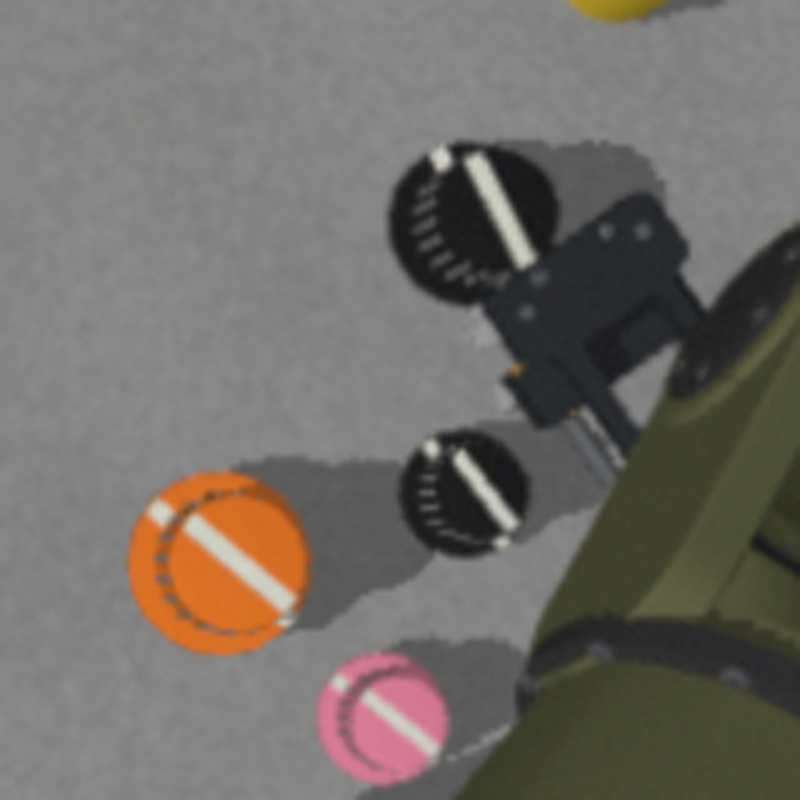

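step_arm:
  targets:
    - [0.6, 15, 0.6, 0, 0, 0]
    - [0, 25, 0, 0, 0, 0]
    - [0, 25, 0, 0, 0, 0]
    - [0, 25, 0, 0, 0, 0]
    - [0, 20, 0, 0, 0, 0]
    - [0, 10, 0, 0, 0, 0]
    - [0, 0, 0, 0, 0, 0]

```text
time_s: 4.15
ee_pos: [0.4399, -0.2775, 0.037]
eef_rot: [-1.571, 0.001, -0.968]
force: [0.1, -0.3, 0.6]
grip_width: 0.0752
```

```bash
python3 -c "
from h import *
delta(.4396,-.2777,.031,-55.4)
c=camera('scene');np.savez('s2.npz',**c);crop(c,250,130,110,90,7,'pics/s2.png')
"
```

```text
t 4.15 pos [ 439.9 -277.5   37. ] rpy [-9.002e+01  7.000e-02 -5.549e+01] F [ 0.1 -0.3  0.6] M [-0.05 -0.1   0.01] w 75.2 q6 -70.8
tool shift mm (now) [-0.   6.  -0.4] ry deg -0.09
tool shift after turn [-0.   6.  -0.4]
```

View pics/s2.png

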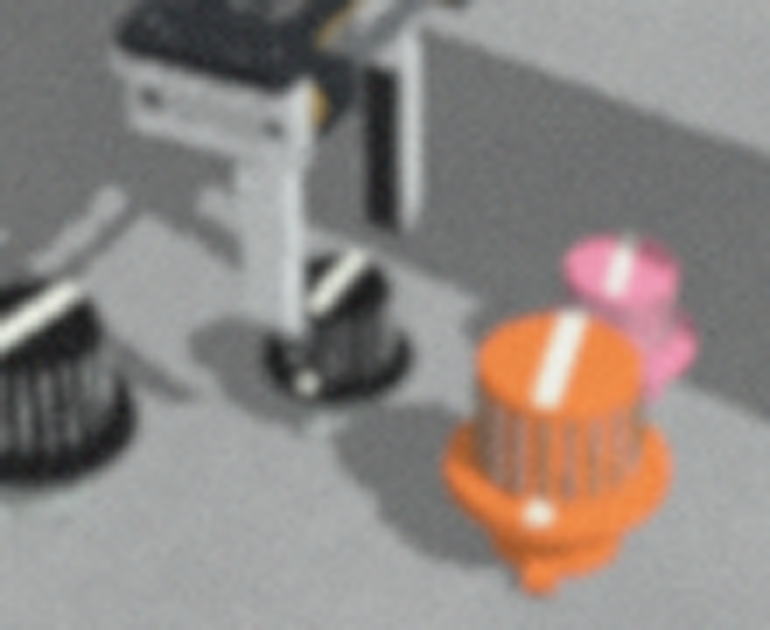

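step_arm:
  targets:
    - [0, 5.5, 0, 0, 0, 0]
    - [0, 0, 0, 0, 0, 0]
    - [0, 0, 0, 0, 0, 0]

```text
time_s: 4.58
ee_pos: [0.4404, -0.2778, 0.0324]
eef_rot: [-1.571, -0.0, -0.968]
force: [-0.3, -0.5, 0.5]
grip_width: 0.075
```

step_arm:
  targets:
    - [0, 0, 0, 0, 0, 0]
    - [0, 0, 0, 0, 0, 0]
    - [0, 0, 0, 0, 0, 0]
    - [0, 0, 0, 0, 0, 0]
    - [0, 0, 0, 0, 0, 0]
    - [0, 0, 0, 0, 0, 0]
  gripper: -1
  squeeze: 50

```text
time_s: 5.32
ee_pos: [0.4403, -0.2777, 0.0322]
eef_rot: [-1.571, 0.0, -0.968]
force: [0.9, 0.7, 0.1]
grip_width: 0.0398
```

step_arm:
  targets:
    - [0, -5, 0, 0, 0, 0]
    - [0, -15, 0, 0, 0, 0]
    - [0, -20, 0, 0, 0, 0]
    - [0, -20, 0, 0, 0, 0]
    - [0, 0, 0, 0, 0, 0]

```text
time_s: 5.95
ee_pos: [0.441, -0.2783, 0.0941]
eef_rot: [-1.57, -0.003, -0.968]
force: [-0.4, 0.4, -2.2]
grip_width: 0.0397
```

```bash
python3 -c "
from h import *
delta(.550,.209,.25,-69.2)
c=camera('scene');np.savez('s3.npz',**c);crop(c,250,110,110,90,7,'pics/s3.png')
"
```

```text
t 5.95 pos [ 441.  -278.3   94.1] rpy [-89.94  -0.19 -55.46] F [-0.4  0.4 -2.2] M [-0.01 -0.1  -0.02] w 39.7 q6 -70.8
tool shift mm (now) [-339.1 -156.6  366.2] ry deg 13.74
tool shift after turn [-416.8 -155.9  275. ]
```

View pics/s3.png

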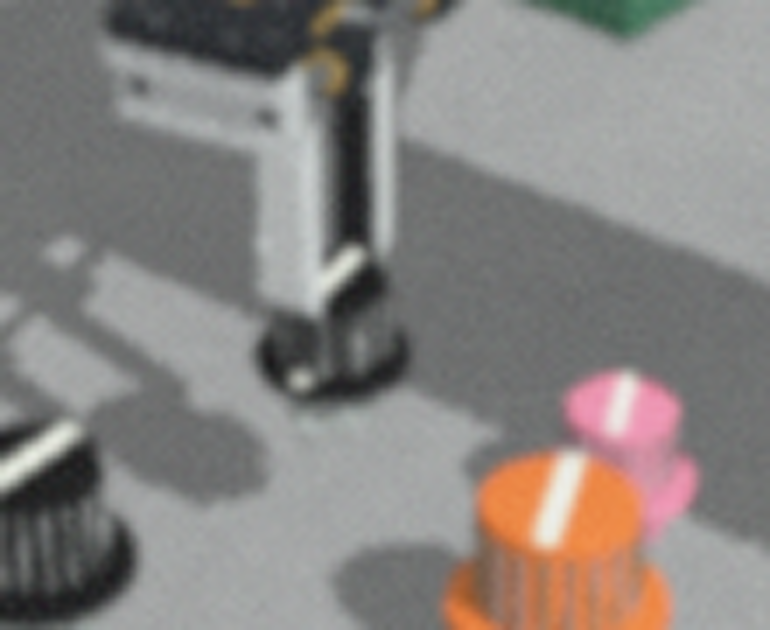

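step_arm:
  targets:
    - [0, -20, 0, 0, 0, 0]
    - [0, -35, 0, 0, 0, 0]
    - [0, -40, 0, 0, 0, 0]
    - [0, -40, 0, 0, 0, 0]
    - [0, -21, 0, 0, 0, 0]
    - [0, 0, 0, 0, 0, 0]

```text
time_s: 6.75
ee_pos: [0.4405, -0.2779, 0.2485]
eef_rot: [-1.57, -0.001, -0.968]
force: [-0.3, 0.4, -2.4]
grip_width: 0.0399
```

step_arm:
  targets:
    - [-15, 0, 16, 0, 0, 0]
    - [-28, 0, 30, 0, 0, 0]
    - [-34, 0, 37, 0, 0, 0]
    - [-34, 0, 37, 0, 0, 0]
    - [-34, 0, 37, 0, 0, 0]
    - [-34, 0, 37, 0, 0, 0]
    - [-34, 0, 37, 0, 0, 0]
    - [-34, 0, 37, 0, 0, 0]
    - [-34, 0, 37, 0, 0, 0]
    - [-28, 0, 30, 0, 0, 0]
    - [-20, 0, 21, 0, 0, 0]
    - [-10, 0, 10, 0, 0, 0]

```text
time_s: 8.25
ee_pos: [0.5491, 0.2101, 0.246]
eef_rot: [-1.574, 0.001, -0.967]
force: [-1.4, -0.2, -1.4]
grip_width: 0.0395
```

step_arm:
  targets:
    - [0, 0, 0, 0, 7, 0]
    - [0, 0, 0, 0, 6.7, 0]
    - [0, 0, 0, 0, 0, 0]
    - [0, 0, 0, 0, 0, 0]

```text
time_s: 8.75
ee_pos: [0.5495, 0.2086, 0.2477]
eef_rot: [-1.571, -0.0, -1.205]
force: [1.0, -0.1, -2.0]
grip_width: 0.0394
```

```bash
python3 -c "
from h import *
delta(.550,.209,.165,-69.2)"
```

```text
t 8.75 pos [549.5 208.6 247.7] rpy [-90.03  -0.   -69.04] F [ 1.  -0.1 -2. ] M [ 0.01 -0.1   0.01] w 39.4 q6 -3.7
tool shift mm (now) [-0.2 82.7  0.7] ry deg 0.16
tool shift after turn [-0.2 82.7  0.6]
```

step_arm:
  targets:
    - [0, 20, 0, 0, 0, 0]
    - [0, 25, 0, 0, 0, 0]
    - [0, 25, 0, 0, 0, 0]
    - [0, 15, 0, 0, 0, 0]
    - [0, 6, 0, 0, 0, 0]
    - [0, 0, 0, 0, 0, 0]

```text
time_s: 9.5
ee_pos: [0.5497, 0.209, 0.1575]
eef_rot: [-1.57, -0.0, -1.207]
force: [-0.1, -1.0, -1.1]
grip_width: 0.0394
```

```bash
python3 -c "
from h import *
delta(.550,.209,.165,-69.2)
for n,a in(('scene',(320,235,100,100,6)),('top',(180,165,110,100,6))):
    c=camera(n);np.savez(n[0]+'4.npz',**c);crop(c,*a,'pics/%s4.png'%n[0])
"
```

```text
t 9.5 pos [549.7 209.  157.5] rpy [-89.98  -0.   -69.14] F [-0.1 -1.  -1.1] M [-0.01 -0.12  0.01] w 39.4 q6 -3.6
tool shift mm (now) [ 0.1 -7.5  0.3] ry deg 0.06
tool shift after turn [ 0.1 -7.5  0.2]
```

View pics/s4.png

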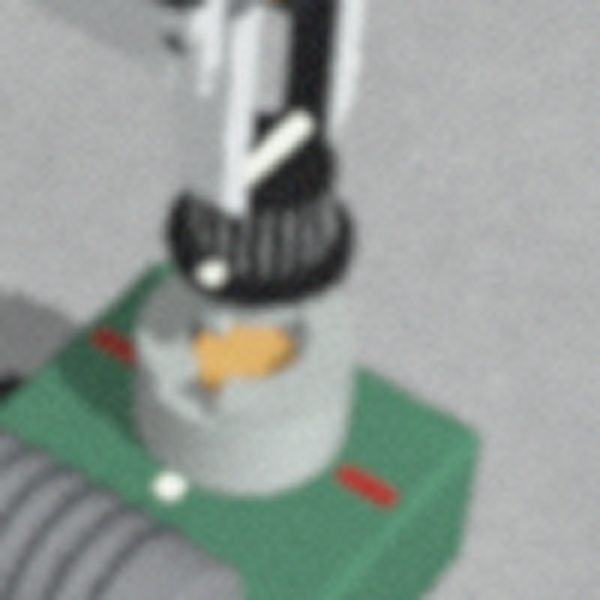

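View pics/t4.png

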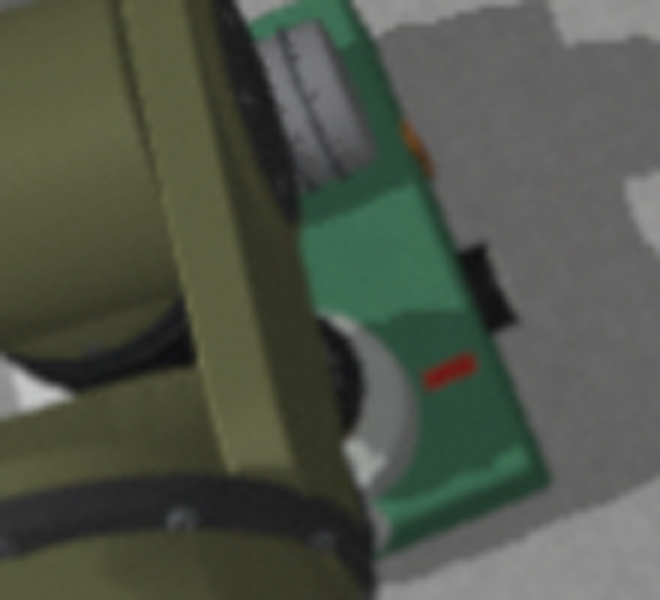

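```bash
python3 - <<'E'
from h import *
from fit import W,circ
s=load("s4.npz")
q=(.5497,.209,np.radians(23.4)); z=1000*(.1575-.0322)
P=circ(q,29,z+25,40)+circ(q,34,108,40)+circ(q,19,108)+[W(q,(25,0,z+28)),W(q,(20,0,z+58)),W(q,(-20,0,z+58)),W(q,(0,48,70)),W(q,(-45,65,70))]
crop(s,320,235,100,100,6,"pics/s4o.png",[proj(s,p) for p in P])
E
```

```text
[0.54911395 0.20804594 0.40624548] 23.27615119688614
[[0.3, 0.2], [0.4, 0.1], [-1.3, -1.9], [1.0, -1.6], [-1.5, -1.3], [-0.6, 0.0], [-0.0, -0.7], [2.2, -2.2], [0.9, 0.9], [-2.1, -1.2], [0.7, -1.6]]
[ 0.43961138 -0.27770558  0.64711647] 37.07704286466764
[[-0.0, 0.0], [0.0, 0.1], [-0.5, -0.7], [-0.1, 0.2], [0.1, -0.4], [0.1, -0.7], [-0.2, -0.3]]
stripe len 0.0398843471889801 yaw 37.1217763528426
stripe len 0.038724992068897665 yaw 36.62408961636317
flange w 0.05901310244422478
```

View pics/s4o.png

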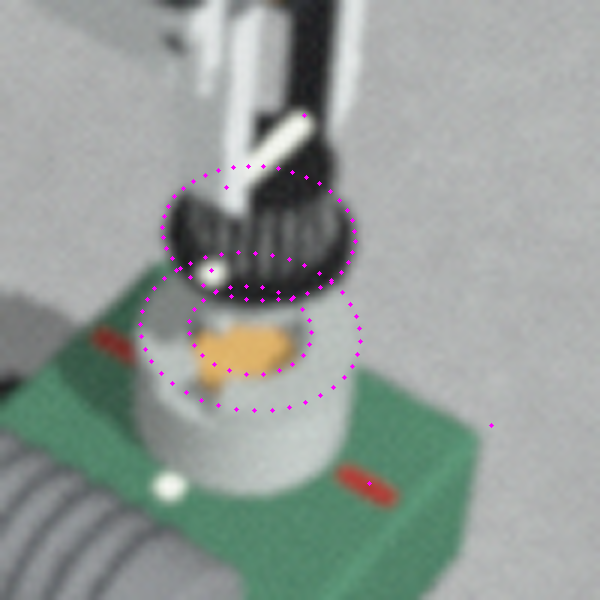

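```bash
python3 - <<'E' | tail -0
from h import *
from fit import W,circ
s=load("scene0.npz")
g=s["pixels"].copy()
can=[]
for q in((.5497,.209,np.radians(23.4)),(.552,.2115,np.radians(23.4))):
    c=dict(s); im=g[262:332,330:400].astype(float); im=np.clip((im-110)*2.0+0,0,255).astype(np.uint8)
    full=g.copy(); full[262:332,330:400]=im; c["pixels"]=full
    P=circ(q,34,108,40)+circ(q,19,108,30)+circ(q,34,70,40)+[W(q,(27,y,108)) for y in(-7,7)]+[W(q,(-27,y,108)) for y in(-7,7)]
    crop(c,335,265,55,60,7,"pics/x.png",[proj(s,p) for p in P]); can.append(cv2.imread("pics/x.png"))
cv2.imwrite("pics/n4.png",np.hstack(can))
E
```

```text
Exception ignored on flushing sys.stdout:
BrokenPipeError: [Errno 32] Broken pipe
```

View pics/n4.png

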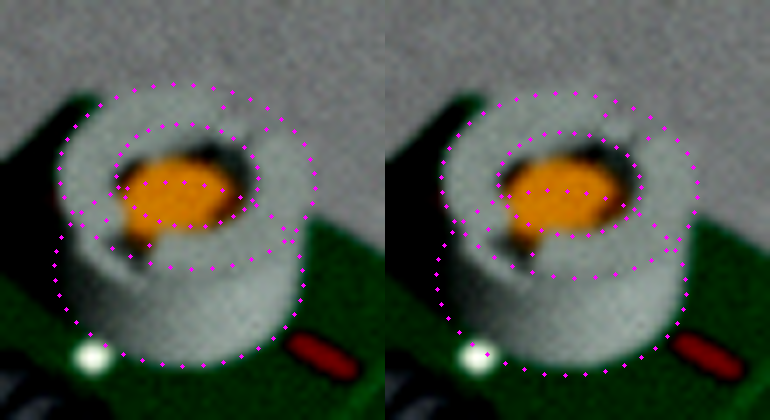

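step_arm:
  targets:
    - [0, 6, 0.7, 0, 0, 0]
    - [0, 6, 0, 0, 0, 0]
    - [0, 5, 0, 0, 0, 0]
    - [0, 3, 0, 0, 0, 0]
    - [0, 3, 0, 0, 0, 0]
    - [0, 0, 0, 0, 0, 0]

```text
time_s: 10.35
ee_pos: [0.5501, 0.2093, 0.134]
eef_rot: [-1.571, 0.0, -1.207]
force: [-0.7, -0.2, -0.7]
grip_width: 0.0396
```

```bash
python3 -c "
from h import *
delta(.5503,.2095,.1182,-69.2)"
```

```text
t 10.35 pos [550.1 209.3 134. ] rpy [-90.01   0.   -69.16] F [-0.7 -0.2 -0.7] M [-0.02 -0.1   0.01] w 39.6 q6 -3.6
tool shift mm (now) [-0.2 15.8  0.2] ry deg 0.04
tool shift after turn [-0.2 15.8  0.2]
```

step_arm:
  targets:
    - [0, 2, 0, 0, 0, 0]
    - [0, 2, 0, 0, 0, 0]
    - [0, 2, 0, 0, 0, 0]
    - [0, 2, 0, 0, 0, 0]
    - [0, 0, 0, 0, 0, 0]

```text
time_s: 10.98
ee_pos: [0.5504, 0.2093, 0.1266]
eef_rot: [-1.57, -0.0, -1.207]
force: [-1.5, -1.7, 5.9]
grip_width: 0.0397
```

step_arm:
  targets:
    - [0, 2, 0, 0, 0, 0]
    - [0, 2, 0, 0, 0, 0]
    - [0, 2, 0, 0, 0, 0]
    - [0, 0, 0, 0, 0, 0]

```text
time_s: 11.48
ee_pos: [0.5505, 0.2094, 0.1211]
eef_rot: [-1.57, -0.0, -1.207]
force: [-3.4, -0.9, 10.5]
grip_width: 0.0396
```

```bash
python3 -c "
from h import *
delta(.5503,.2095,.1182,-69.2)
c=camera('scene');np.savez('s5.npz',**c);crop(c,320,235,100,100,6,'pics/s5.png')"
```

```text
t 11.47 pos [550.5 209.4 121.1] rpy [-89.93  -0.   -69.16] F [-3.4 -0.9 10.5] M [-0.34  0.68 -0.06] w 39.6 q6 -3.6
tool shift mm (now) [-0.2  2.9 -0.1] ry deg 0.04
tool shift after turn [-0.2  2.9 -0.1]
```

View pics/s5.png

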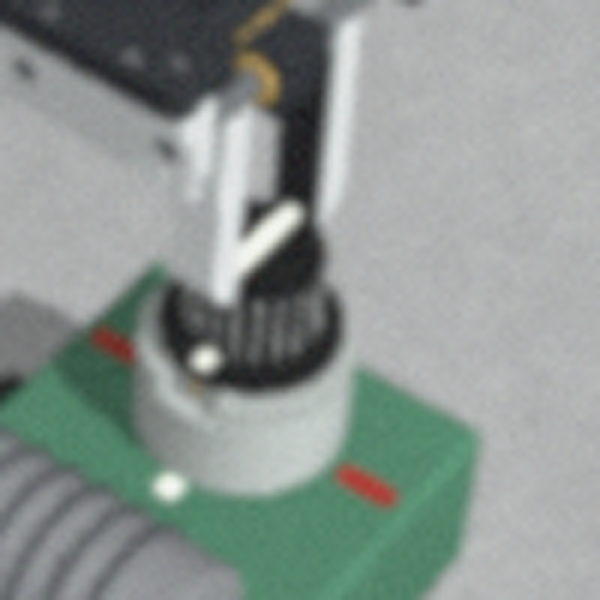

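The cap is in the neck with the mark over the slot at crop (203,392) and a spring-like force of 10.5 N. Pressing on.

step_arm:
  targets:
    - [0, 1.5, 0, 0, 0, 0]
    - [0, 1.5, 0, 0, 0, 0]
    - [0, 1, 0, 0, 0, 0]
    - [0, 0, 0, 0, 0, 0]

```text
time_s: 12.02
ee_pos: [0.5506, 0.2094, 0.118]
eef_rot: [-1.569, -0.0, -1.207]
force: [-5.5, -1.9, 16.9]
grip_width: 0.0396
```

```bash
python3 -c "
from h import *
delta(.5503,.2095,.1182,-69.2)
"
```

```text
t 12.03 pos [550.6 209.4 118. ] rpy [-8.989e+01 -1.000e-02 -6.916e+01] F [-5.5 -1.9 16.9] M [-0.45  1.33 -0.  ] w 39.6 q6 -3.6
tool shift mm (now) [-0.2 -0.2 -0.2] ry deg 0.04
tool shift after turn [-0.2 -0.2 -0.2]
```

step_arm:
  targets:
    - [0, 1, -0.7, 0, 0, 0]
    - [0, 0.5, 0, 0, 0, 0]
    - [0, 0, 0, 0, 0, 0]

```text
time_s: 12.4
ee_pos: [0.5507, 0.2094, 0.1179]
eef_rot: [-1.566, -0.0, -1.207]
force: [-6.1, -2.0, 25.4]
grip_width: 0.0397
```

```bash
python3 -c "
from h import *
delta(.5503,.2095,.1182,-69.2)
c=camera('scene');np.savez('s6.npz',**c);crop(c,320,235,100,100,6,'pics/s6.png')
"
```

```text
t 12.4 pos [550.7 209.4 117.9] rpy [-8.975e+01 -2.000e-02 -6.916e+01] F [-6.1 -2.  25.4] M [-0.56  1.54  0.02] w 39.7 q6 -3.6
tool shift mm (now) [-0.2 -0.3 -0.3] ry deg 0.04
tool shift after turn [-0.2 -0.3 -0.3]
```

View pics/s6.png

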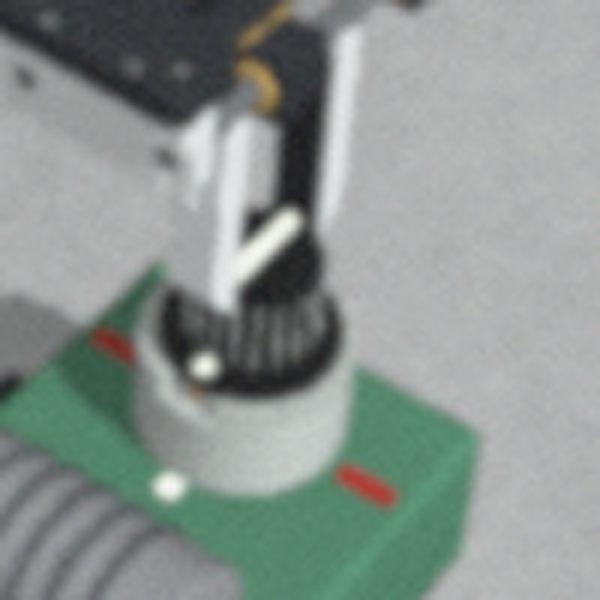

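Flange is home: z stopped at 117.9 mm (118.2 predicted) and the force rose to 25 N. Now the clockwise twist.

step_arm:
  targets:
    - [0, 0, 0, 0, 3, 0]
    - [0, 0, 0, 0, 5, 0]
    - [0, 0, 0, 0, 6, 0]
    - [0, 0, 0, 0, 6, 0]
    - [0, 0, 0, 0, 6, 0]
    - [0, 0, 0, 0, 4, 0]
    - [0, 0, 0, 0, 0, 0]
  squeeze: 60

```text
time_s: 13.32
ee_pos: [0.5511, 0.2092, 0.1179]
eef_rot: [-1.566, 0.002, -1.732]
force: [-2.8, -2.9, 24.6]
grip_width: 0.0393
```

```bash
python3 -c "
from h import *
delta(.5503,.2095,.1182,-156.2)
c=camera('scene');np.savez('s7.npz',**c);crop(c,320,235,100,100,6,'pics/s7.png')
"
```

```text
t 13.32 pos [551.1 209.2 117.9] rpy [-89.71   0.12 -99.23] F [-2.8 -2.9 24.6] M [-0.57  0.86 -0.02] w 39.3 q6 26.5
tool shift mm (now) [-0.1 -0.3 -0.9] ry deg 56.97
tool shift after turn [ 0.7 -0.3 -0.6]
```

View pics/s7.png

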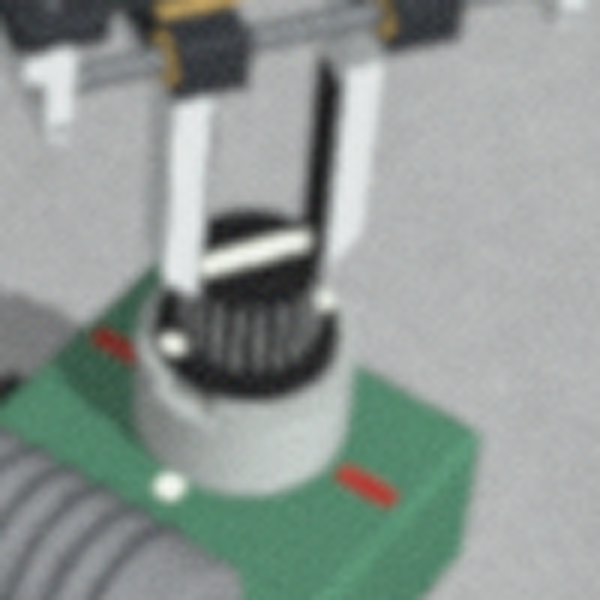

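The cap turns with the grip: stripe rotated about 30°, still pressed at 25 N. I'll carry on towards the stop.

step_arm:
  targets:
    - [0, 0, 0, 0, 4, 0]
    - [0, 0, 0, 0, 6, 0]
    - [0, 0, 0, 0, 6, 0]
    - [0, 0, 0, 0, 6, 0]
    - [0, 0, 0, 0, 6, 0]
    - [0, 0, 0, 0, 6, 0]
    - [0, 0, 0, 0, 6, 0]
    - [0, 0, 0, 0, 6, 0]
    - [0, 0, 0, 0, 4, 0]
    - [0, 0, 0, 0, 0, 0]

```text
time_s: 14.62
ee_pos: [0.5511, 0.2098, 0.1179]
eef_rot: [-1.57, 0.006, -2.604]
force: [-3.4, 0.5, 23.5]
grip_width: 0.0391
```

```bash
python3 -c "
from h import *
delta(.5503,.2095,.1182,-156.2)
"
```

```text
t 14.62 pos [551.1 209.8 117.9] rpy [ -89.94    0.34 -149.21] F [-3.4  0.5 23.5] M [ 0.19  0.68 -0.01] w 39.1 q6 76.5
tool shift mm (now) [ 0.9 -0.3 -0.2] ry deg 6.99
tool shift after turn [ 0.9 -0.3 -0.1]
```

step_arm:
  targets:
    - [0, 0, 0, 0, 3, 0]
    - [0, 0, 0, 0, 3, 0]
    - [0, 0, 0, 0, 2, 0]
    - [0, 0, 0, 0, 1, 0]
    - [0, 0, 0, 0, 0, 0]

```text
time_s: 15.25
ee_pos: [0.55, 0.2099, 0.1181]
eef_rot: [-1.571, 0.004, -2.759]
force: [-13.7, -1.3, 29.3]
grip_width: 0.0395
```

```bash
python3 -c "
from h import *
delta(.5503,.2095,.1182,-156.2)
c=camera('scene');np.savez('s8.npz',**c);crop(c,320,235,100,100,6,'pics/s8.png')
"
```

```text
t 15.25 pos [550.  209.9 118.1] rpy [ -90.02    0.2  -158.1 ] F [-13.7  -1.3  29.3] M [-0.08  2.65  0.73] w 39.5 q6 85.4
tool shift mm (now) [-0.1 -0.   0.4] ry deg -1.9
tool shift after turn [-0.1 -0.1  0.4]
```

View pics/s8.png

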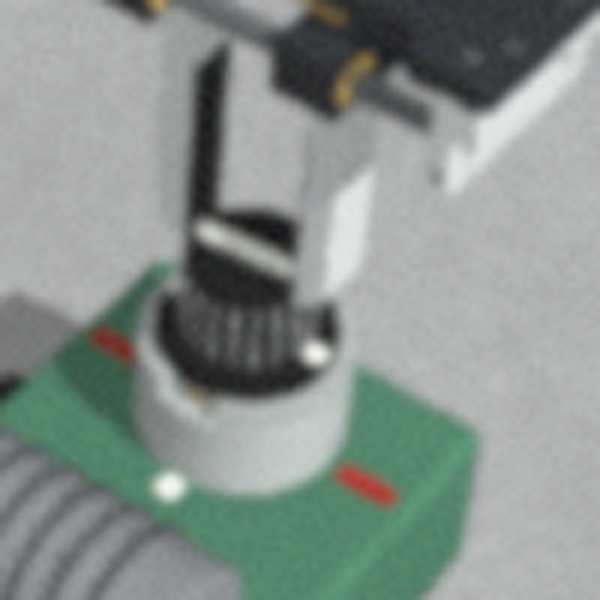

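step_arm:
  targets:
    - [0, 0.5, 0, 0, -1, 0]
    - [0, 0, 0, 0, 0, 0]
    - [0, 0, 0, 0, 0, 0]
    - [0, 0, 0, 0, 0, 0]

```text
time_s: 15.8
ee_pos: [0.5501, 0.2098, 0.1181]
eef_rot: [-1.571, 0.004, -2.742]
force: [-14.3, -2.0, 34.3]
grip_width: 0.0392
```

```bash
python3 - <<'E' | grep -v "^\[" 
from h import *
from fit import px,W,circ
delta(.5503,.2095,.1182,-156.2)
c=camera('scene')
S=lambda U,V:px(U,V,6,320,235)
a,b=at_z(c,S(200,231),.144),at_z(c,S(290,270),.144);d=b-a
print("stripe yaw",np.degrees(np.arctan2(d[1],d[0])),np.linalg.norm(d), "want",23.3-90)
m=at_z(c,S(315,352),.114);print("mark",m,np.degrees(np.arctan2(m[1]-.2095,m[0]-.5503)),np.hypot(m[1]-.2095,m[0]-.5503))
q=(.5503,.2095,np.radians(23.3+90))
P=circ(q,29,114,40)+[W(q,(x,0,144)) for x in(-20,-10,0,10,20)]+[W(q,(25,0,114)),W(q,(-25,0,114))]
crop(c,320,235,100,100,6,"pics/s9.png",[proj(c,p) for p in P])
E
```

```text
stripe len 0.0398843471889801 yaw 37.1217763528426
stripe len 0.038724992068897665 yaw 36.62408961636317
flange w 0.05901310244422478
t 15.8 pos [550.1 209.8 118.1] rpy [ -90.01    0.22 -157.11] F [-14.3  -2.   34.3] M [-0.18  3.03  0.51] w 39.2 q6 84.4
tool shift mm (now) [-0.1 -0.1  0.4] ry deg -0.91
tool shift after turn [-0.1 -0.1  0.4]
stripe yaw 119.4146936952001 0.031081164055546378 want -66.7
mark [0.54058124 0.23133604 0.114     ] 113.99283237720519 0.023901185592648533
```

View pics/s9.png

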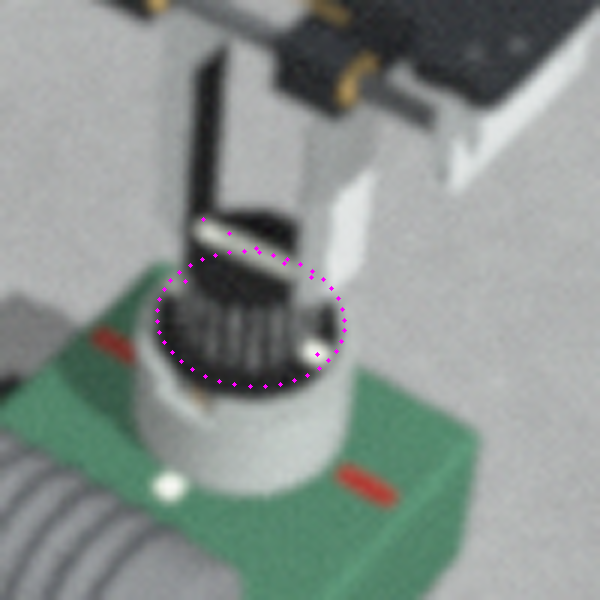

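step_arm:
  targets:
    - [0.8, -0.2, 0, 0, 0, 0]
    - [0, 0, 0, 0, 0, 0]
    - [0, 0, 0, 0, 0, 0]
    - [0, 0, 0, 0, 0, 0]
    - [0, 0, 0, 0, 0, 0]
    - [0, 0, 0, 0, 0, 0]

```text
time_s: 16.6
ee_pos: [0.5498, 0.2097, 0.118]
eef_rot: [-1.571, 0.005, -2.742]
force: [-9.9, -0.2, 29.7]
grip_width: 0.0395
```

```bash
python3 -c "
from h import *
delta(.5503,.2095,.1182,-156.2)
print(get_obs()['joint_vel'])
c=camera('scene');crop(c,320,235,100,100,6,'pics/s10.png')
delta(.5503,.2095,.1182,-156.2)
"
```

```text
t 16.6 pos [549.8 209.7 118. ] rpy [ -90.02    0.28 -157.11] F [-9.9 -0.2 29.7] M [0.17 2.05 0.46] w 39.5 q6 84.4
tool shift mm (now) [-0.4 -0.2  0.4] ry deg -0.91
tool shift after turn [-0.4 -0.2  0.4]
[0.00045844 0.00071659 0.0006724  0.00151938 0.00085733 0.00051467]
t 16.65 pos [549.8 209.6 118. ] rpy [ -90.02    0.28 -157.11] F [-10.1  -0.   30.9] M [0.19 2.   0.52] w 39.2 q6 84.4
tool shift mm (now) [-0.4 -0.2  0.3] ry deg -0.91
tool shift after turn [-0.4 -0.2  0.3]
```

View pics/s10.png

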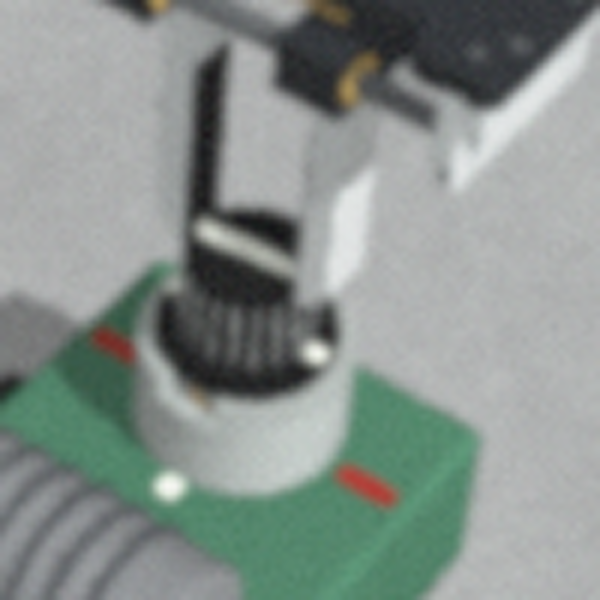

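Stable: the flange is on the rim with its mark at crop (315,352), towards the red mark at (367,485). Pressing at 30 N with the stop torque on. Handing in.

```bash
python3 -c "
from station import job
print(job.hand_in())"
```

```text
the job is handed in; nothing more can be done
None
```

The cap is on the neck, twisted to the stop, and I handed the job in at about 16.7 s, still gripping and pressing. I picked the smaller black cap, put its lugs in the slots and pushed it home. The turn was about 88° clockwise, until it met the stop at 0.7 N·m.

**Height:** the tool stood at 118.0 mm, against 118.2 mm predicted for the flange on the rim. It stopped moving down while the push rose to about 30 N, so the flange is bearing on the rim.

**Alignment:** the flange mark read 114° against 113° wanted. The stripe read about 119°, a rougher reading because a finger hides one end. Both are inside the 14° allowance.

**Grip and rest:** the squeeze is set to 60 N, the fingers read 39 mm on the 42 mm knob (they sit between the ribs), and the arm was at rest.

**What disagreed:**
- The two cameras placed the neck about 5–8 mm apart at first. I put this down to how I read the rim in the scene view, and the cap went in without catching.
- A sideways force of about 10 N remained at the end.
- The arm hid the neck from the top camera, so the last checks used only the scene view and the arm's own readings.
- I did not look at the bottle, square and file again at the end. The arm was never moved near them, and no unexpected force showed up.

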